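# Push the red buffer bottle back into its packed rack

### The arm

A 6-joint arm with a two-finger parallel gripper is mounted at the origin on the work surface. World frame = base frame: x ahead of the robot, y to its left, z up, the work surface at z = 0. Lengths are in m, angles in rad, forces in N, time in s.
With the tool pointing down it reaches from about 0.25 to 0.725 m from the base axis. Payload 4 kg.
Tool frame: the origin (TCP) lies on the centre line of the jaws, within the pads' length; the fingertips stand ahead of it and the grasp point (between the pads) lies 11 mm behind it (bot.tip_extent is the z of the fingertips in the tool frame, in m); z points along the fingers, y is the direction in which the jaws open and shut (so a half turn about z gives the same grasp; the last joint's range is limited). The gripper opens to 85 mm and grips with 20 to 120 N. Pads are 22 mm wide; open, the fingers measure 114 mm over their backs; the gripper's body (76 mm by 85 mm) begins 54 mm behind the grasp point. The pads swing forward as they close: fully open they stand 13 mm farther back than shut.
Start: joints at [1.234, 0.241, 0.005, 1.335, 0, 1.571], TCP at [0.165, 0.472, 0.239] pointing down, gripper open.
Joint ranges: [-2.72, 2.72], [-1.05, 1.87], [-1.09, 1.28], [-1.99, 2.15], [-1.42, 1.44], [-3.14, 3.14]. Speed limits (rad/s): [2.79, 2.79, 3.14, 3.14, 3.14, 3.14].

### API

Orientations are given as a unit quaternion [x, y, z, w].
In Python, from workcell import bot gives the robot as it stands.
- The arm moves only by the shell command python3 -m jog 'ROWS'. ROWS is JSON, a list that holds one entry, the list of rows, each a list of 7 numbers: the shift along the world's x, y, z in m, then the turn, a rotation vector about the world's x, y, z in degrees, then the closure in counts, from 0 (fully open) to 255 (shut). In form: [[[tx, ty, tz, ax, ay, az, fingers], ...]]. A call has 1 to 10 rows; each row is the pose to reach, as a shift and turn from the pose commanded when the call began; what a row does not reach only later rows make up. A row lasts 1/12 s, in which the tool goes at most 41.7 mm and 7.16 degrees, less where a joint would pass 70% of its speed; a pose out of reach is approached as far as the arm can. A call with a gripper value outside its range is refused whole. The fingers move at their own pace and stop on an object; the grip force is fixed at half the most. Time passes only in rows, so rows that repeat a pose let the fingers close. It gives the time, the measured TCP pose, the force and the opening at its end, in the units of the state.
- bot.get_obs(): the state, without advancing time (a new reading comes with each control period).
- bot.camera(name): name is "scene" or "top" or "wrist"; returns the picture (400x640x3 uint8, blue, green, red); there is no depth.
- bot.camera_model(name): a dict with "K" (3x3 intrinsics, pixels), "T" (4x4, takes a point from camera to world coordinates). Camera axes: x right, y down, z forward; pixel columns grow to the right and rows downward; lengths in m; the calibration is good to about 2 mm. A picture is of the moment at which its call begins: read the wrist's pose just before it. camera_model takes no time and is no camera call; for the wrist camera it gives the pose at the moment of the call.
- bot.job_done(): hands the job in, once; it reports no verdict.
The state is a dict: "clock": time; "joint_pos": joint angles; "joint_vel": joint speeds; "tau": joint torques, N m; "eef_pos": TCP position; "tool_rot": TCP orientation; "ft_force": force on the tool from outside, world axes, zero at the start; "ft_torque": the same for the moment, N m; "grip_width": finger opening in m.
Only numpy, scipy, OpenCV 4.12 (cv2) and the standard library are available. Lean on these libraries where they do the work, as an engineer would, in place of code of your own. Each camera call takes 0.05 s, during which the arm holds its last target. There are 200 camera calls.

### The job

Put the red buffer bottle back into the steel rack, between the green and the blue bottle. The gap there is narrower than the bottle, so slide it in from the rack's open front, nudging the neighbours apart, until it stands upright on the rack floor, fully in and level with its neighbours. Do not topple the red, green or blue bottle, and leave the red one standing free.

Things in the scene. Friction and masses are not known exactly. Their poses are not given: they have to be found in the camera images.
- red_bottle: Red flat oval bottle, 80 mm long (x), 40 mm thick (y), ends half-round (radius 20 mm), about 0.28 kg. Body 75 mm high; centred on it a white block cap 36 (x) by 26 (y) by 34 mm high; 109 mm in all. Same either way round. Stands loose on the bench left or right in front of the rack; a yellow one like it on the other side is not part of the job. Origin: centre of underside, z up.
- green_bottle: Green bottle of the red one's shape and size, standing loose in the rack on one side of the gap, its length along the rack's x, a grey one like it beyond. Slides sideways under a few newtons. Origin: centre of underside.
- blue_bottle: Blue bottle of the same shape and size, loose in the rack on the other side of the gap, a grey one beyond it. The gap between green and blue is 20 to 28 mm; with red in, the spread row still has about 22 mm of play. Origin: centre of underside.
- rack: Fixed low steel tray 100 (x) by 234 mm (y), floor 4 mm thick, walls 40 mm high at back (+x) and ends, open without lip at the front (-x, robot side). Inner width 222 mm, back wall's face at x = 44 mm; a bottle fully in has its centre at x = 0 to 4 mm. Caps stand side by side: hold red's cap fore and aft, across its 36 mm. Origin: centre of underside, x into the rack.

How it is judged:
By the outcome, as a careful person would: the job done as asked, in the order asked, and still so for the second after the job is handed in, with the robot touching nothing.
It also fails if it takes over 45 s, if anything falls off the work surface, if the arm or the gripper's body presses on something with over 40 N, if the wrist force passes 120 N, or if a joint passes its speed limit or range.

## Working session

There is one attempt and no reset: what is moved stays moved. The work goes in short steps, Python scripts to look and compute and a shell command to move; the robot and the scene stay as the last step left them, time stands still between calls to the robot, and variables do not carry over. Pictures are saved under pics/ and viewed, about 8 in all and at most 12, crops included, and the job is handed in when it is done.

```bash
mkdir -p pics; ls; python3 - <<'E'
from workcell import bot
import cv2,numpy as np
print(bot.get_obs(),bot.tip_extent)
for n in("top","scene"):
    im=bot.camera(n);cv2.imwrite(f"pics/{n}0.png",im);m=bot.camera_model(n);print(n,m["K"],m["T"])
E
```

```text
pics
{'clock': 0.0, 'joint_pos': array([1.23396823e+00, 2.41445798e-01, 3.69752564e-03, 1.33522573e+00,
       1.25607484e-05, 1.57082729e+00]), 'joint_vel': array([-0.0009589 ,  0.00054258, -0.00083738,  0.00055848,  0.00072678,
       -0.00079294]), 'tau': array([ 4.84125303e-04, -3.72318649e+01,  2.52407598e+01,  1.71703252e-02,
        1.28664656e-04,  7.20194805e-06]), 'eef_pos': array([0.1650329 , 0.47130213, 0.23838639]), 'tool_rot': array([ 1.67634214e-01,  9.85848662e-01, -1.07238067e-03, -1.88684477e-04]), 'ft_force': array([0.13866272, 0.47572963, 0.84463891]), 'ft_torque': array([-0.03478819,  0.00525533,  0.05942447]), 'grip_width': 0.08553431607112913} 0.008
top [[471.52338087   0.         323.81353094]
 [  0.         471.52338087 201.83605012]
 [  0.           0.           1.        ]] [[ 0.01579801 -0.98010406  0.19785463  0.36441254]
 [-0.99981959 -0.01339767  0.01346468  0.02539208]
 [-0.010546   -0.19803165 -0.98013889  0.93001609]
 [ 0.          0.          0.          1.        ]]
scene [[361.15093482   0.         311.54252712]
 [  0.         361.15093482 206.67329152]
 [  0.           0.           1.        ]] [[-0.19977644  0.68485785 -0.70075609  1.05714581]
 [ 0.97965978  0.12583432 -0.15630878  0.13867377]
 [-0.01887013 -0.71772937 -0.69606643  0.53321543]
 [ 0.          0.          0.          1.        ]]
```

View pics/top0.png

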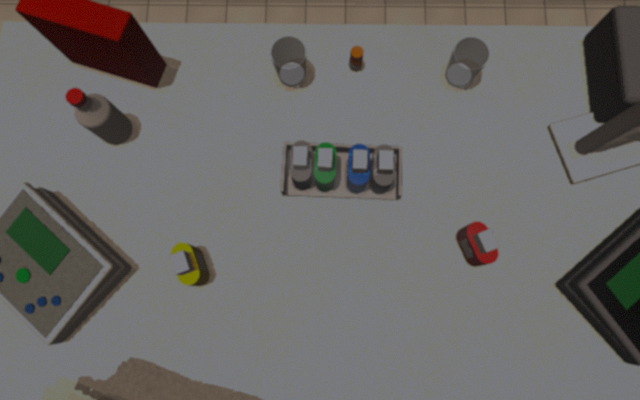

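View pics/scene0.png

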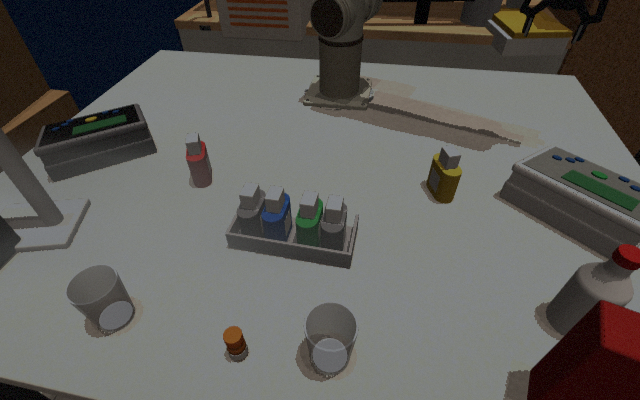

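The top view has the rack at about (342,170): grey, green (325,165), gap, blue (359,165), grey. Red is at about (482,243), turned. Next I zoom in on red and the rack, and cast rays.

```bash
cat > h.py <<'E'
from workcell import bot
import cv2,numpy as np
def ray(m,u,v,z):
    d=m["T"][:3,:3]@np.linalg.inv(m["K"])@[u,v,1]; o=m["T"][:3,3]
    return o+d*(z-o[2])/d[2]
def pix(m,p):
    c=np.linalg.inv(m["T"])@np.r_[p,1]; q=m["K"]@c[:3]; return q[:2]/q[2]
E
python3 - <<'E'
from h import *
im=cv2.imread("pics/top0.png");m=bot.camera_model("top")
a=cv2.resize(im[215:275,445:520],None,fx=8,fy=8,interpolation=cv2.INTER_CUBIC)[:, :600]
b=cv2.resize(im[135:205,275:410],None,fx=5,fy=5,interpolation=cv2.INTER_CUBIC)
c=np.zeros((480,600,3),np.uint8);c[:a.shape[0],:]=a
cv2.imwrite("pics/red.png",np.clip(a*1.6,0,255).astype(np.uint8));cv2.imwrite("pics/rack.png",np.clip(b*1.6,0,255).astype(np.uint8))
g=im.astype(int);mn=g.min(2)
for n,(r0,r1,c0,c1) in dict(red=(215,275,445,520),rack=(135,205,275,410)).items():
    k=np.zeros(im.shape[:2],np.uint8);k[r0:r1,c0:c1]=(mn[r0:r1,c0:c1]>(125))*255
    print(n,mn[r0:r1,c0:c1].max(), np.percentile(mn[r0:r1,c0:c1],[25,50,75,90]))
print(im[235:252,478:500].min(2)); print(im[148:170,320:332].min(2))
hsv=cv2.cvtColor(im,cv2.COLOR_BGR2HSV)
for n,h0,h1,box in(("green",50,75,(135,205,275,410)),("blue",100,125,(135,205,275,410)),("red",-1,8,(215,275,445,520))):
    r0,r1,c0,c1=box;H=hsv[r0:r1,c0:c1].astype(int)
    hh=np.where(H[...,0]>172,0,H[...,0])
    k=((hh>=h0)&(hh<=h1)&(H[...,1]>150)&(H[...,2]>90)).astype(np.uint8)
    P=cv2.findNonZero(k).reshape(-1,2)+[c0,r0]
    print(n,len(P),P.min(0),P.max(0))
    W=np.array([ray(m,u,v,.075)[:2] for u,v in P]).astype(np.float32)
    print(cv2.minAreaRect(W), cv2.fitEllipse(cv2.convexHull(W)))
E
```

```text
red 124 [ 84.75 119.   120.   121.  ]
rack 124 [ 62. 100. 119. 121.]
[[ 95 114 120 120 122 121 120 121 120 120 121 121 121 121 119 120 121 116
  116 117 118 117]
 [ 80 107 118 119 121 120 120 121 118 120 120 119 120 120 118 118 121 117
  117 115 119 116]
 [ 65  94 117 122 121 121 121 118 119 118 122 119 122 123 119 122 120 118
  115 119 116 117]
 [ 60  81 107 119 120 119 120 119 119 122 121 121 119 121 118 121 120 116
  118 116 119 116]
 [ 56  70  95 116 121 120 121 120 120 119 118 119 119 120 120 120 121 120
  120 116 119 117]
 [ 54  59  80 108 118 120 119 120 120 120 118 122 118 121 123 120 118 119
  117 118 118 119]
 [ 50  52  69  98 115 119 119 120 119 120 121 119 123 117 118 120 119 120
  118 118 120 118]
 [ 49  51  60  83 109 117 123 118 123 120 119 120 120 123 119 119 121 120
  119 114 118 119]
 [ 48  53  51  70  97 115 122 118 121 119 121 120 119 120 119 120 120 119
  119 119 118 119]
 [ 51  55  51  60  85 112 119 120 118 120 121 120 121 121 122 120 120 122
  120 119 115 116]
 [ 48  50  51  54  72 101 116 122 121 122 122 122 120 122 121 119 121 122
  121 118 117 116]
 [ 52  5
[... 1710 characters left out ...]
8911733627319, 0.04017714783549309), (0.023348208516836166, 0.03912864252924919), 24.412887573242188) ((0.6270368695259094, 0.03531402349472046), (0.03837033733725548, 0.0476132296025753), 96.00127410888672)
blue 243 [349 145] [368 183]
((0.6107566356658936, -0.02683083340525627), (0.07406651973724365, 0.035565607249736786), 0.299469918012619) ((0.6113359928131104, -0.027188485488295555), (0.04233924672007561, 0.0784200057387352), 90.8481674194336)
red 446 [467 222] [497 263]
((0.4659876525402069, -0.24949312210083008), (0.07551495730876923, 0.037728577852249146), 21.753223419189453) ((0.4661559462547302, -0.25026169419288635), (0.044773440808057785, 0.07956898212432861), 112.37983703613281)
```

View pics/red.png

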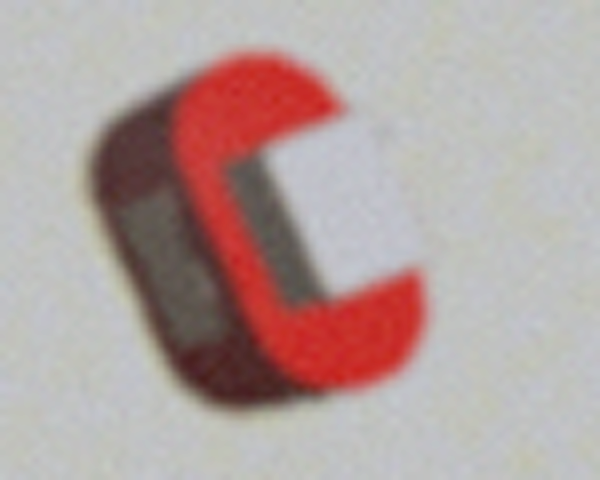

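View pics/rack.png

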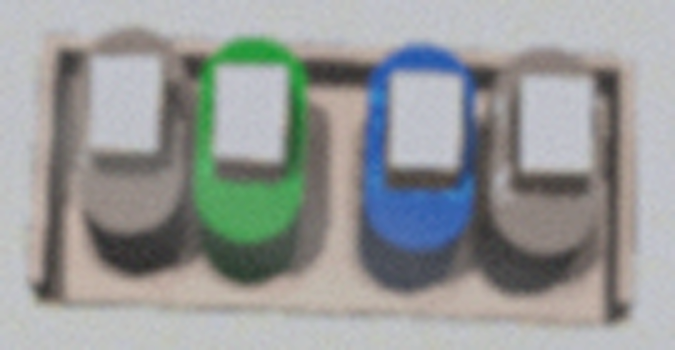

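Red's top outline is clean, with its long axis at about 22°. In the rack crop the gap lies between green and blue, and the front corners are at about (282,193.6) and (399.4,198.6).

```bash
python3 - <<'E'
from h import *
im=cv2.imread("pics/top0.png");m=bot.camera_model("top");hsv=cv2.cvtColor(im,cv2.COLOR_BGR2HSV)
F=[ray(m,u,v,.004) for u,v in((282,193.6),(399.4,198.6))]
B=[ray(m,u,v,.04) for u,v in((284.5,142.5),(401.6,147))]
print("front",F,"len",np.linalg.norm(F[0]-F[1]),"back",B,np.linalg.norm(B[0]-B[1]))
for q in(F,B): d=q[0]-q[1];print("yaw",np.degrees(np.arctan2(-d[0],d[1])))
print("ctr",np.mean(F+B,0))
for n,c in dict(green=(.5*(195+307),.5*(38+243)),blue=(.5*(363+474),.5*(44+251))).items(): print(n,ray(m,275+c[0]/5,135+c[1]/5,.075))
# caps: bright grey (low saturation) top faces
r0,r1,c0,c1=135,205,275,410
k=((im.min(2)>105)).astype(np.uint8);
n,l,s,ce=cv2.connectedComponentsWithStats(k[r0:r1,c0:c1])
for i in range(1,n):
    if 100<s[i,4]<600: 
        P=np.argwhere(l==i)[:,::-1]+[c0,r0];W=np.array([ray(m,u,v,.109)[:2] for u,v in P],np.float32);print("cap",s[i,4],cv2.minAreaRect(W))
# red cap top corners in crop
Q=[(262,152),(350,110),(424,265),(328,298)]
C=[ray(m,445+a/8,215+b/8,.109)[:2] for a,b in Q];print("redcap",np.mean(C,0),[np.linalg.norm(C[i]-C[(i+1)%4]) for i in range(4)])
print([np.degrees(np.arctan2(*(C[a]-C[b])[::-1])) for a,b in((0,3),(1,2))])
E
```

```text
front [array([0.56710091, 0.12253555, 0.004     ]), array([ 0.56002319, -0.11317655,  0.004     ])] len 0.23581833790526815 back [array([0.66272562, 0.11726349, 0.04      ]), array([ 0.65628231, -0.11376187,  0.04      ])] 0.23111520222048493
yaw -1.7199015289536301
yaw -1.5975663129968123
ctr [0.61153301 0.00321515 0.022     ]
green [0.6113791  0.03570427 0.075     ]
blue [ 0.60945345 -0.02726729  0.075     ]
cap 243 ((0.6162726879119873, 0.08221892267465591), (0.033996857702732086, 0.023746559396386147), 0.7321171760559082)
cap 226 ((0.6121211647987366, 0.03670463338494301), (0.032014720141887665, 0.023504843935370445), 0.7111327052116394)
cap 229 ((0.611024022102356, -0.026637442409992218), (0.023424729704856873, 0.03222629800438881), 89.89102935791016)
cap 238 ((0.6105996370315552, -0.07448986917734146), (0.02172628976404667, 0.0340370275080204), 89.55499267578125)
redcap [ 0.46495209 -0.24957639] [np.float64(0.021819337354402907), np.float64(0.03657127084034431), np.float64(0.022397363482867284), np.float64(0.034093830798530414)]
[np.float64(21.864225743860242), np.float64(22.823393387769475)]
```

```bash
python3 -m jog '[[[0.03,-0.04,0,0,0,-5,0],[0.05,-0.08,0,0,0,-10,0],[0.07,-0.12,0,0,0,-15,0],[0.09,-0.155,0,0,0,-20,0],[0.105,-0.19,0,0,0,-25,0],[0.12,-0.225,0,0,0,-30,0],[0.135,-0.26,0,0,0,-35,0],[0.15,-0.295,0,0,0,-40,0],[0.16,-0.33,0,0,0,-45,0],[0.17,-0.36,0,0,0,-48.5,0]]]'
python3 -m jog '[[[0.015,-0.035,0,0,0,0,0],[0.03,-0.07,0,0,0,0,0],[0.045,-0.105,0,0,0,0,0],[0.06,-0.14,0,0,0,0,0],[0.075,-0.175,0,0,0,0,0],[0.09,-0.21,0,0,0,0,0],[0.1,-0.25,0,0,0,0,0],[0.11,-0.29,0,0,0,0,0],[0.12,-0.33,0,0,0,0,0],[0.13,-0.362,0,0,0,0,0]]]'
python3 - <<'E'
from h import *
o=bot.get_obs();print(o["clock"],o["eef_pos"],o["tool_rot"],o["joint_pos"])
m=bot.camera_model("wrist");im=bot.camera("wrist");cv2.imwrite("pics/w1.png",im);print(m)
print(pix(m,[.4655,-.25,.109]),pix(m,[.4655,-.25,.075]))
E
```

```text
clock: 0.93
eef_pos: [0.335, 0.1096, 0.2391]
tool_rot: [0.56, 0.829, -0.0, -0.0]
ft_force: [0.5, -0.6, -0.3]
grip_width: 0.0855
clock: 1.77
eef_pos: [0.465, -0.253, 0.2387]
tool_rot: [0.558, 0.83, -0.0, -0.0]
ft_force: [-0.2, -0.1, 0.2]
grip_width: 0.0853
1.7667 [ 0.46496194 -0.25295988  0.23865855] [ 5.58471702e-01  8.29523465e-01 -2.50780095e-04 -3.40436932e-04] [-4.98016299e-01  2.99747858e-01  8.27754477e-02  1.35454909e+00
 -4.35056564e-04  6.87068529e-01]
{'K': array([[293.27959787,   0.        , 319.54346721],
       [  0.        , 293.27959787, 199.00294385],
       [  0.        ,   0.        ,   1.        ]]), 'T': array([[ 9.26591100e-01,  3.61631322e-01,  1.03207173e-01,
         4.39020775e-01],
       [ 3.76069802e-01, -8.90530631e-01, -2.55981833e-01,
        -1.88877912e-01],
       [-6.61899870e-04,  2.76003590e-01, -9.61156377e-01,
         3.73197665e-01],
       [ 0.00000000e+00,  0.00000000e+00,  0.00000000e+00,
         1.00000000e+00]])}
[321.40032135 189.40406543] [321.22300422 181.40885853]
```

View pics/w1.png

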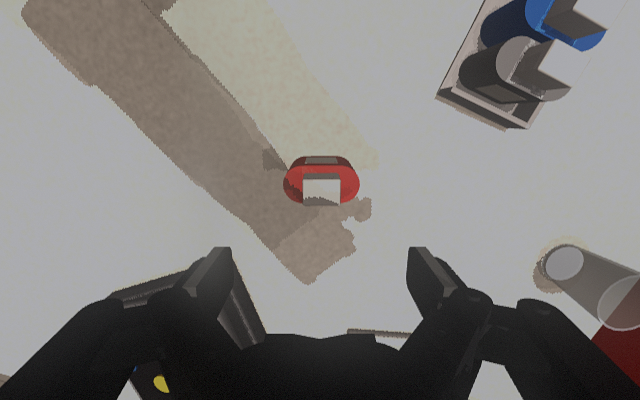

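Wrist view: red's cap top is centred at (321.5,192) against a predicted (321.4,189.4), so within about 2 mm. The oval lies along the jaw axis, so I descend and grip.

```bash
python3 -m jog '[[[0.0005,0.001,-0.035,0,0,0,0],[0.0005,0.001,-0.07,0,0,0,0],[0.0005,0.001,-0.1,0,0,0,0],[0.0005,0.001,-0.125,0,0,0,0],[0.0005,0.001,-0.14,0,0,0,0],[0.0005,0.001,-0.151,0,0,0,0],[0.0005,0.001,-0.151,0,0,0,0],[0.0005,0.001,-0.151,0,0,0,0]]]'
python3 -m jog '[[[0,0,0,0,0,0,80],[0,0,0,0,0,0,120],[0,0,0,0,0,0,150],[0,0,0,0,0,0,255],[0,0,0,0,0,0,255],[0,0,0,0,0,0,255],[0,0,0,0,0,0,255],[0,0,0,0,0,0,255],[0,0,0,0,0,0,255],[0,0,0,0,0,0,255]]]'
```

```text
clock: 2.48
eef_pos: [0.465, -0.2485, 0.0876]
tool_rot: [0.558, 0.83, -0.0, -0.001]
ft_force: [-0.7, -0.3, -0.5]
grip_width: 0.0854
clock: 3.32
eef_pos: [0.4661, -0.2495, 0.0893]
tool_rot: [0.558, 0.83, -0.0, 0.001]
ft_force: [-0.6, -0.4, 5.9]
grip_width: 0.0349
```

```bash
python3 -m jog '[[[0,0,0.015,0,0,0,255],[0,0,0.035,0,0,0,255],[0,0.025,0.04,0,0,-5,255],[0,0.055,0.04,0,0,-10,255],[0.005,0.085,0.04,0,0,-15,255],[0.01,0.115,0.04,0,0,-20,255],[0.015,0.145,0.04,0,0,-23.8,255],[0.02,0.175,0.04,0,0,-23.8,255],[0.02,0.205,0.04,0,0,-23.8,255],[0.02,0.23,0.04,0,0,-23.8,255]]]'
python3 -m jog '[[[0.005,0.015,0,0,0,0,255],[0.01,0.024,0,0,0,0,255],[0.015,0.026,0,0,0,0,255],[0.015,0.026,0,0,0,0,255],[0.015,0.026,0,0,0,0,255]]]'
python3 - <<'E'
from h import *
o=bot.get_obs();print(o["clock"],o["eef_pos"],o["tool_rot"],o["ft_force"])
im=bot.camera("top");s=bot.camera("scene");cv2.imwrite("pics/t2.png",im)
a=cv2.resize(im[125:265,260:420],None,fx=3,fy=3,interpolation=cv2.INTER_CUBIC)
b=cv2.resize(s[100:270,210:370],None,fx=2.47,fy=2.47,interpolation=cv2.INTER_CUBIC)
b=b[:420,:320] if False else cv2.resize(b,(395,420))
cv2.imwrite("pics/p2.png",np.clip(np.hstack([a[:420,:400],b])*1.4,0,255).astype(np.uint8))
E
```

```text
clock: 4.15
eef_pos: [0.4851, -0.017, 0.1275]
tool_rot: [0.717, 0.698, -0.0, -0.001]
ft_force: [0.6, -0.8, -2.8]
grip_width: 0.035
clock: 4.57
eef_pos: [0.5009, 0.0061, 0.128]
tool_rot: [0.717, 0.697, -0.0, 0.0]
ft_force: [-0.1, -0.6, -2.3]
grip_width: 0.0351
4.5667 [0.50089156 0.00611773 0.12796534] [ 7.17163885e-01  6.96904439e-01 -4.06529461e-04  1.28615411e-06] [-0.05849723 -0.5588214  -2.25274219]
```

View pics/p2.png

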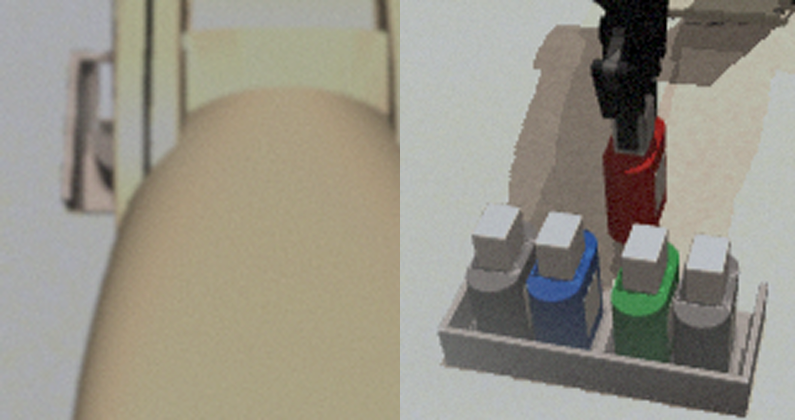

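Scene view: red hangs upright in the jaws, in line with the green/blue gap; the top view is blocked by the arm. I lower to about 6 mm above the bench and check with the wrist camera.

```bash
python3 -m jog '[[[0.002,0.001,-0.015,0,0,0,255],[0.004,0.001,-0.027,0,0,0,255],[0.004,0.001,-0.032,0,0,0,255],[0.004,0.001,-0.032,0,0,0,255],[0.004,0.001,-0.032,0,0,0,255]]]'
python3 - <<'E'
from h import *
o=bot.get_obs();print(o["clock"],o["eef_pos"],o["tool_rot"],o["ft_force"])
m=bot.camera_model("wrist");im=bot.camera("wrist");cv2.imwrite("pics/w3.png",im);cv2.imwrite("pics/s3.png",bot.camera("scene"))
for p in([.505,.0065,.081],[.545,.0065,.081],[.465,.0065,.081],[.612,.036,.113],[.612,.036,.079],[.611,-.027,.079],[.611,-.027,.113]):print(p,pix(m,p))
print(m)
E
```

```text
clock: 5.08
eef_pos: [0.5043, 0.0073, 0.0962]
tool_rot: [0.717, 0.697, -0.0, -0.0]
ft_force: [-0.6, 0.7, -2.4]
grip_width: 0.035
5.0833 [0.50430289 0.00728183 0.09624394] [ 7.17275839e-01  6.96789146e-01 -4.05468968e-04 -3.02743964e-04] [-0.55345228  0.66847249 -2.40787015]
[0.505, 0.0065, 0.081] [320.31250805 245.56205076]
[0.545, 0.0065, 0.081] [392.28762665 243.65373162]
[0.465, 0.0065, 0.081] [248.63577019 247.46245876]
[0.612, 0.036, 0.113] [572.56541544 207.17018438]
[0.612, 0.036, 0.079] [519.63957271 187.81899171]
[0.611, -0.027, 0.079] [500.98266227 291.273163  ]
[0.611, -0.027, 0.113] [543.04142343 332.23323691]
{'K': array([[293.27959787,   0.        , 319.54346721],
       [  0.        , 293.27959787, 199.00294385],
       [  0.        ,   0.        ,   1.        ]]), 'T': array([[ 9.99576194e-01, -2.78488402e-02, -8.47788576e-03,
         5.06677999e-01],
       [-2.91071311e-02, -9.60686558e-01, -2.76105254e-01,
         7.64898697e-02],
       [-4.55379776e-04,  2.76235006e-01, -9.61090014e-01,
         2.30751115e-01],
       [ 0.00000000e+00,  0.00000000e+00,  0.00000000e+00,
         1.00000000e+00]])}
```

View pics/w3.png

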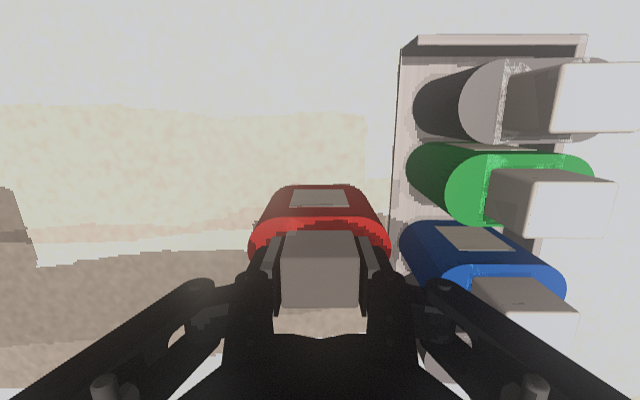

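Wrist view: red's body top spans columns 248–391, as predicted. Green's top is around (520,187), which also agrees. Next I measure red's sideways offset from the top edges of the faces.

```bash
python3 - <<'E'
from h import *
im=cv2.imread("pics/w3.png");m=bot.camera_model("wrist");hsv=cv2.cvtColor(im,cv2.COLOR_BGR2HSV)
for n,cols,rows in(("red",(300,320,340),(175,235)),("green",(505,520,535,550),(135,175)),("blue",(480,500,520),(215,285))):
  for c in cols:
    v=hsv[rows[0]:rows[1],c].astype(int); g=np.diff(cv2.GaussianBlur(v[:,2].astype(np.float32).reshape(-1,1),(1,5),0).ravel())
    s=np.argsort(-abs(g))[:4]+rows[0]
    print(n,c,[(int(r),round(float(g[r-rows[0]]),1),ray(m,c,r+1,.0825 if n=="red" else .079)[:2].round(4).tolist()) for r in s])
E
```

```text
red 300 [(184, -31.9, [0.4962, 0.0418]), (227, -28.4, [0.4951, 0.0179]), (183, -25.6, [0.4963, 0.0424]), (216, 24.6, [0.4954, 0.0242])]
red 320 [(184, -33.9, [0.5067, 0.0415]), (183, -27.6, [0.5067, 0.0421]), (216, 24.9, [0.5062, 0.0239]), (220, -24.8, [0.5061, 0.0216])]
red 340 [(183, -32.5, [0.5171, 0.0418]), (216, 29.6, [0.5169, 0.0236]), (219, -29.4, [0.5169, 0.0218]), (215, 28.6, [0.5169, 0.0241])]
green 505 [(153, 31.8, [0.603, 0.0544]), (154, 25.4, [0.6031, 0.0539]), (150, -22.1, [0.6028, 0.056]), (143, -17.0, [0.6023, 0.0596])]
green 520 [(153, 29.6, [0.6108, 0.0542]), (143, -24.6, [0.61, 0.0594]), (150, -23.6, [0.6106, 0.0558]), (154, 23.1, [0.6109, 0.0537])]
green 535 [(153, 29.4, [0.6186, 0.054]), (143, -25.8, [0.6177, 0.0591]), (154, 25.7, [0.6187, 0.0535]), (148, 19.6, [0.6182, 0.0566])]
green 550 [(153, 28.6, [0.6264, 0.0538]), (143, -25.8, [0.6254, 0.0589]), (154, 25.2, [0.6265, 0.0532]), (142, -22.6, [0.6253, 0.0594])]
blue 480 [(263, 36.6, [0.5978, -0.0088]), (264, 30.9, [0.5979, -0.0095]), (262, 19.0, [0.5978, -0.0082]), (275, -17.2, [0.5988, -0.0167])]
blue 500 [(263, 35.9, [0.6094, -0.0092]), (232, -33.1, [0.6067, 0.0102]), (264, 31.2, [0.6095, -0.0098]), (223, 26.2, [0.6059, 0.0156])]
blue 520 [(264, 28.5, [0.6211, -0.0102]), (263, 27.3, [0.621, -0.0095]), (265, 15.5, [0.6212, -0.0108]), (276, -14.7, [0.6223, -0.018])]
```

```bash
python3 -m jog '[[[0.01,0.0015,0,0,0,0,255],[0.02,0.001,0,0,0,0,255],[0.03,0.0007,0,0,0,0,255],[0.036,0.0005,0,0,0,0,255],[0.04,0.0004,0,0,0,0,255],[0.044,0.0003,0,0,0,0,255],[0.048,0.0002,0,0,0,0,255],[0.052,0,0,0,0,0,255]]]'
```

```text
clock: 5.85
eef_pos: [0.5553, 0.008, 0.0958]
tool_rot: [0.717, 0.697, -0.001, -0.001]
ft_force: [-3.7, 0.0, -2.8]
grip_width: 0.0348
```

```bash
python3 -m jog '[[[0.004,0,0,0,0,0,255],[0.008,-0.0001,0,0,0,0,255],[0.012,-0.0002,0,0,0,0,255],[0.016,-0.0003,0,0,0,0,255],[0.02,-0.0005,0,0,0,0,255],[0.024,-0.0006,0,0,0,0,255]]]'
python3 - <<'E'
from h import *
print(bot.get_obs()["ft_torque"]);w=bot.camera("wrist");s=bot.camera("scene")
cv2.imwrite("pics/p4.png",np.hstack([cv2.resize(s[100:270,210:370],(420,446)),cv2.resize(w[30:390,240:],(380,446))[:, :380]]))
E
```

```text
clock: 6.35
eef_pos: [0.5798, 0.0073, 0.0956]
tool_rot: [0.717, 0.697, -0.001, -0.001]
ft_force: [-4.7, 0.7, -2.3]
grip_width: 0.0349
[ 0.0288294   1.35911117 -0.02843753]
```

View pics/p4.png

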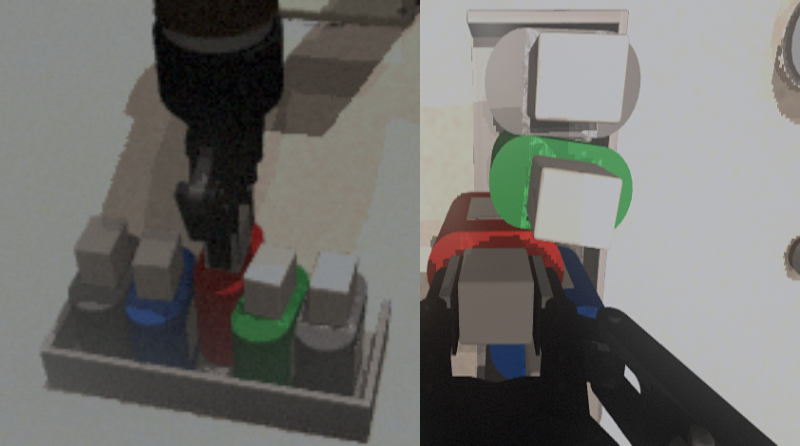

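Half in, everything stands; green has yawed slightly and forces are small. I continue.

```bash
python3 -m jog '[[[0.005,-0.0001,0,0,0,0,255],[0.01,-0.0003,0,0,0,0,255],[0.015,-0.0004,0,0,0,0,255],[0.02,-0.0006,0,0,0,0,255],[0.025,-0.0007,0,0,0,0,255],[0.029,-0.0008,0,0,0,0,255],[0.032,-0.0009,0,0,0,0,255],[0.034,-0.001,0,0,0,0,255],[0.034,-0.001,0,0,0,0,255]]]'
python3 - <<'E'
from h import *
print(bot.get_obs()["ft_torque"]);m=bot.camera_model("wrist");w=bot.camera("wrist");s=bot.camera("scene")
cv2.imwrite("pics/w5.png",w);print(m["T"].tolist())
cv2.imwrite("pics/p5.png",np.hstack([cv2.resize(s[100:270,210:370],(420,446)),cv2.resize(w[30:390,240:],(380,446))[:, :380]]))
E
```

```text
clock: 7.2
eef_pos: [0.6143, 0.0063, 0.0958]
tool_rot: [0.717, 0.697, -0.001, -0.001]
ft_force: [-4.5, -0.4, -4.4]
grip_width: 0.0347
[-0.06372405  1.251361    0.00292305]
[[0.9996054008336658, -0.0266462686069668, -0.008889262820431629, 0.6166486639294978], [-0.028064993742589788, -0.9607155164908197, -0.2761123910656772, 0.07546778560410039], [-0.0011826877837057073, 0.27625291445177996, -0.9610842463106463, 0.23030357079405112], [0.0, 0.0, 0.0, 1.0]]
```

View pics/p5.png

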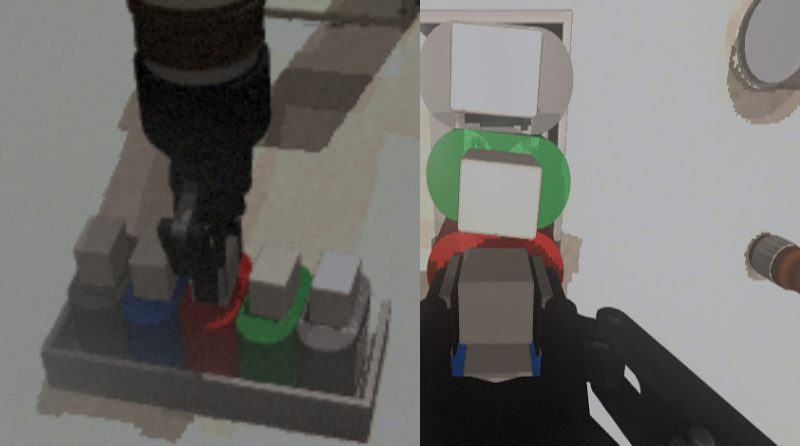

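```bash
python3 - <<'E'
from h import *
m=bot.camera_model("wrist");w=cv2.imread("pics/w5.png")
for r in (60,70,130,175):
    v=cv2.GaussianBlur(w[r:r+1,355:430].min(2).astype(np.float32),(5,1),0).ravel();g=np.diff(v)
    print(r,[(355+int(c),round(float(g[c]),1),ray(m,355+c+1,r,.04)[:2].round(4).tolist()) for c in np.argsort(-abs(g))[:5]])
hsv=cv2.cvtColor(w,cv2.COLOR_BGR2HSV).astype(int)
h=np.where(hsv[...,0]>172,0,hsv[...,0])
for n,k,z in(("red",(h<8)&(hsv[...,1]>150)&(hsv[...,2]>110),.0825),("green",(h>50)&(h<75)&(hsv[...,1]>120)&(hsv[...,2]>90),.079)):
    P=np.argwhere(k)
    P=P[P[:,1]>230]
    for f in(np.argmin,np.argmax):
        r,c=P[f(P[:,1])];print(n,c,r,ray(m,c,r,z).round(4))
E
```

```text
60 [(389, 35.8, [0.6592, 0.1055]), (390, 30.5, [0.6598, 0.1055]), (385, -21.7, [0.6568, 0.1056]), (388, 19.6, [0.6586, 0.1055]), (386, -18.6, [0.6574, 0.1056])]
70 [(366, -17.9, [0.6456, 0.1004]), (365, -13.1, [0.645, 0.1004]), (394, 10.1, [0.6624, 0.0999]), (367, -9.9, [0.6462, 0.1004]), (398, 9.6, [0.6648, 0.0999])]
130 [(385, 32.4, [0.6582, 0.065]), (386, 22.2, [0.6588, 0.065]), (384, 21.1, [0.6576, 0.065]), (356, 17.6, [0.6399, 0.0655]), (382, -16.4, [0.6563, 0.0651])]
175 [(398, 33.8, [0.6678, 0.0358]), (397, 30.1, [0.6671, 0.0358]), (367, -28.9, [0.6473, 0.0364]), (366, -24.6, [0.6467, 0.0364]), (368, -18.4, [0.648, 0.0364])]
red 250 237 [0.5768 0.0125 0.0825]
red 390 243 [0.6532 0.0069 0.0825]
green 364 160 [0.6388 0.0523 0.079 ]
green 397 170 [0.6561 0.0466 0.079 ]
```

Red is at about rack x = 2 mm: the back wall face is at x ≈ 0.6565 and red's rear end at ≈ 0.654. I move 1 mm further and lower onto the floor.

```bash
python3 -m jog '[[[0.001,0,-0.001,0,0,0,255],[0.001,0,-0.002,0,0,0,255],[0.001,0,-0.0025,0,0,0,255],[0.001,0,-0.003,0,0,0,255],[0.001,0,-0.003,0,0,0,255]]]'
```

```text
clock: 7.72
eef_pos: [0.6163, 0.0062, 0.0946]
tool_rot: [0.717, 0.697, 0.001, 0.001]
ft_force: [-5.1, 0.8, 2.0]
grip_width: 0.0348
```

```bash
python3 -m jog '[[[0,0,0,0,0,0,120],[0,0,0,0,0,0,100],[0,0,0,0,0,0,80],[0,0,0,0,0,0,60],[0,0,0,0,0,0,60],[0,0,0,0,0,0,60],[0,0,0,0,0,0,60]]]'
python3 -m jog '[[[0,0,0.01,0,0,0,60],[0,0,0.025,0,0,0,60],[0,0,0.045,0,0,0,60],[0,0,0.07,0,0,0,60],[0,0,0.1,0,0,0,60],[0,0,0.12,0,0,0,60],[-0.04,0,0.12,0,0,0,60],[-0.08,0,0.12,0,0,0,60],[-0.12,0,0.12,0,0,0,60],[-0.16,0,0.12,0,0,0,60]]]'
python3 -m jog '[[[-0.03,0.03,0,0,0,0,60],[-0.06,0.06,0,0,0,0,60],[-0.08,0.1,0,0,0,0,60],[-0.09,0.14,0,0,0,0,60],[-0.1,0.18,0,0,0,0,60],[-0.11,0.22,0,0,0,0,60],[-0.11,0.22,0,0,0,0,60]]]'
python3 - <<'E'
from h import *
t=bot.camera("top");s=bot.camera("scene");cv2.imwrite("pics/t6.png",t)
cv2.imwrite("pics/p6.png",np.hstack([cv2.resize(s[100:270,210:370],(370,393)),np.clip(1.5*cv2.resize(t[125:215,275:410],(430,287)),0,255).astype(np.uint8).copy() if 0 else cv2.copyMakeBorder(cv2.resize(t[130:210,275:410],(430,255)),0,138,0,0,cv2.BORDER_CONSTANT)]))
E
```

```text
clock: 8.3
eef_pos: [0.616, 0.0063, 0.0934]
tool_rot: [0.717, 0.697, 0.0, 0.0]
ft_force: [-0.2, -0.2, 0.3]
grip_width: 0.0654
clock: 9.13
eef_pos: [0.4542, 0.0063, 0.2138]
tool_rot: [0.717, 0.697, 0.0, 0.0]
ft_force: [0.1, 0.2, 1.4]
grip_width: 0.0654
clock: 9.72
eef_pos: [0.3443, 0.2322, 0.2146]
tool_rot: [0.714, 0.7, 0.002, -0.001]
ft_force: [-0.5, -0.4, -0.5]
grip_width: 0.0654
```

View pics/p6.png

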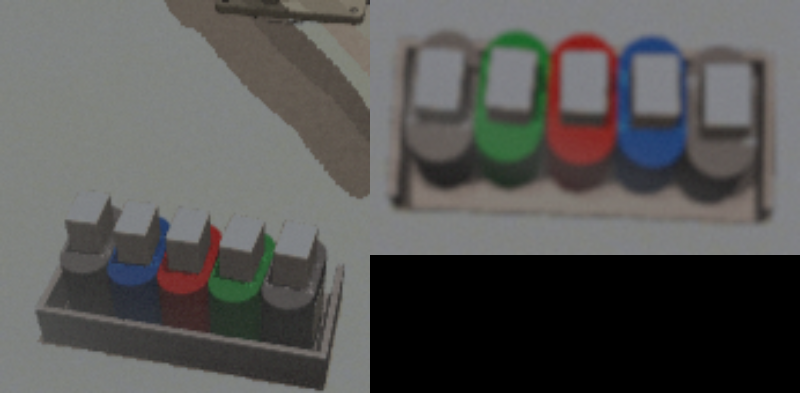

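All five stand upright in the row and red is level with its neighbours. I do a numeric check of the caps, then hand in.

```bash
python3 - <<'E'
from h import *
im=cv2.imread("pics/t6.png");m=bot.camera_model("top");r0,r1,c0,c1=135,205,275,410
n,l,s,ce=cv2.connectedComponentsWithStats((im[r0:r1,c0:c1].min(2)>105).astype(np.uint8))
a=np.radians(-1.65);R=np.array([[np.cos(a),np.sin(a)],[-np.sin(a),np.cos(a)]])
for i in range(1,n):
    if 100<s[i,4]<600: print(((R@(ray(m,*(ce[i]+[c0,r0]),.113)[:2]-[.6136,.0032]))*1e3).round(1))
print(bot.get_obs()["clock"],bot.job_done())
E
```

```text
[ 0.7 85. ]
[ 2.1 44.2]
[1.7 2.6]
[  1.9 -38.2]
[ -1.8 -78.4]
the job is handed in; nothing more can be done
9.8167 None
```

The red bottle is back in the rack between green and blue, fully in and standing free. I handed the job in at 9.8 s; no verdict was reported.

I gripped red by its cap fore and aft and slid it in from the open front about 2.5 mm above the rack floor. The neighbours spread at about 5 N. I then lowered it until the floor took some weight, let go and backed the arm away.

Last checks:
- **Position:** the cap centres in the last top view give red at rack x = 1.7 mm. Green is at 2.1 mm and blue at 1.9 mm, so red is level with both and inside the 0 to 4 mm band. These values rest on my camera estimate of the rack's pose, good to about 2 mm.
- **Upright and free:** in the last scene and top views all five bottles stand upright. The gripper was open and clear of the rack.
- **Disagreement:** the top and wrist cameras differed by about 2 mm on where the gap was. I used the wrist view for the sideways aim, because it showed red and the gap in the same picture.
- **Green turned:** green turned slightly as red went in but was straight again at the end.

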